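# Clamp the denture flask in the bench press

## Robot

A 6-joint arm with a two-finger parallel gripper is mounted at the origin on the work surface. World frame = base frame: x ahead of the robot, y to its left, z up, the work surface at z = 0. Lengths are in m, angles in degrees, forces in N, time in s.
With the tool pointing down it reaches from about 0.375 to 0.9 m from the base axis. Payload 3.1 kg.
Tool frame: the origin (TCP) lies at the very end of the fingers, on their centre line; the grasp point (between the pads) lies 19 mm behind it; z points along the fingers, y is the direction in which the jaws open and shut (so a half turn about z gives the same grasp; the last joint's range is limited). The gripper opens to 87 mm and grips with 3 to 60 N. Pads are 19 mm wide; open, the fingers measure 117 mm over their backs; the gripper's body (75 mm by 190 mm) begins 51 mm behind the grasp point.
Start: joints at [-82.649, 30.224, 82.088, -0, 67.689, -10.227], TCP at [0.189, -0.596, 0.223] pointing down, gripper open.
Joint ranges: [-176.69, 176.69], [-43.24, 126.21], [12.49, 139.97], [-82, 262], [0, 151.66], [-163.58, 163.58]. Speed limits (degrees/s): [159.86, 159.86, 180, 180, 180, 180].

## Interface

Orientations are given as a 3x3 rotation matrix whose columns are the frame's x, y, z axes.
In Python, from rig import bot gives the robot as it stands. The module is installed in compiled form; this text tells all that it offers.
- The arm moves only by the tool play_rows, never from a script. Its argument "targets" is a list of rows, each a list of 7 numbers: the closure, from 0 (fully open) to 1 (shut), then the shift along the world's x, y, z in m, then the turn, a rotation vector about the world's x, y, z in rad. A call has 1 to 12 rows; each row shifts and turns the commanded pose from where the row before left it; what a row does not reach is not made up. A row lasts 1/8 s, in which the tool goes at most 62.5 mm and 10.7 degrees, less where a joint would pass 70% of its speed; a pose out of reach is approached as far as the arm can. A call with a gripper value outside its range is refused whole. The fingers move at their own pace and stop on an object; the grip force is fixed at half the most. Time passes only in rows, so rows that do not move let the fingers close. It gives the time, the measured TCP pose, the force and the opening at its end, in the units of the state.
- bot.read_state(): the state, without advancing time (a new reading comes with each control period).
- bot.capture(name): name is "scene" or "top" or "wrist"; returns the picture (420x560x3 uint8, blue, green, red); there is no depth.
- bot.get_calibration(name): a dict with "fx", "fy", "cx", "cy" (pixels), "k1" (the pictures are not rectified: a ray, as slopes to the right and down, at radius r is drawn at 1 + k1 r^2 times it, then the intrinsics apply), "R" (3x3) and "t" (3): a world point X has camera coordinates R X + t. Camera axes: x right, y down, z forward; pixel columns grow to the right and rows downward; lengths in m; the calibration is good to about 2 mm. A picture is of the moment at which its call begins: read the wrist's pose just before it. get_calibration takes no time and is no camera call; for the wrist camera it gives the pose at the moment of the call.
- bot.hand_in(): hands the job in, once; it reports no verdict.
The state is a dict: "time_s": time; "joint_positions": joint angles; "qvel": joint speeds; "tau": joint torques, N m; "position": TCP position; "tcp_rot": TCP orientation; "force": force on the tool from outside, world axes, zero at the start; "moment": the same for the moment, N m; "opening": opening from 0.0 (shut) to 1.0 (fully open).
Only numpy, scipy, OpenCV 4.12 (cv2) and the standard library are available. Lean on these libraries where they do the work, as an engineer would, in place of code of your own. Each camera call takes 0.05 s, during which the arm holds its last target. There are 200 camera calls.

## Task

Slide the brass flask along the bed of the bench press, under the pressure plate and fully home against the rear stop. Then turn the T handle clockwise until the plate bears down firmly on the flask, hand-tight, and let go so that the flask stays clamped. Leave the other things on the counter where they are.

Things in the scene. Friction and masses are not known exactly. Their poses are not given: they have to be found in the camera images.
- press: Flask press fixed to the counter: blue-grey cast base, steel bed, two columns, crosshead. Origin on the counter (z = 0) under the spindle axis; x runs along the bed from the open front (robot's side) to the rear stop, y left, z up. Bed top 24 mm above the origin, 190 mm wide, x = -165 to +80 mm. Columns 23 mm across at y = +-79 mm, x = 0.
- crosshead (a point): Top centre of the crosshead, 150 mm above press on the spindle axis, same axes. The crosshead spans x = +-22, y = +-100 mm, its underside 26 mm below this point; a boss 42 mm across tops it by 7 mm, the column nuts by 9 mm.
- nest (a point): Point on the bed's top on the spindle axis (24 mm above press, same axes). A flask fully home has its origin here within 1 to 3 mm: its round end then touches the rear stop, a 14 mm high bar with its face at x = +44 mm. Side guides 10 mm high stand 96 mm apart inside from x = -30 to +44 mm, with lead-ins flaring out forward to about x = -57 mm.
- flask: Loose brass flask, 0.6 to 0.95 kg, D-shaped in plan, 88 x 88 mm, 56 mm high; too wide to grip. Origin at the centre of its underside; x points to its round end (half circle, radius 44 mm about the origin); its flat face looks to the robot, 44 mm from the origin. Starts on the bed 95 to 105 mm before the nest, up to 20 mm off line, turned up to 0.25 rad. Slides with 3 to 10 N.
- plate: Round steel pressure plate, 66 mm across, on the foot of the spindle; it moves up and down only. Origin at the centre of its lower face. It starts 6 to 12 mm higher than the top of the flask.
- grip (a point): Centre of the T handle's dark grip hub, on the spindle axis, 123 mm above the plate's lower face (0.21 m above the counter at the start): a block 38 mm long (point x), 18 mm thick between flats (point y), 32 mm high. Grip it across the 18 mm. An 11 mm bar runs along x through it to 21 mm black balls centred 60 mm out each side. The point turns and travels with the handle.
- handle (a joint): Turn of T handle and spindle in rad, growing clockwise from above. Fast multi-start screw: a full clockwise turn lowers handle and plate by 20 mm (3.18 mm per rad). 0 = fully raised; starts at 1.9 to 3.8; meets the flask at about 5.65. Turning takes 0.12 to 0.2 N m, which also holds it when let go; past contact it climbs over 0.5 N m within 0.25 rad: that is tight; let go, it settles near 5.68.
- bowl: Green mixing bowl, 116 mm across, 75 mm high; leave it alone. Origin at the centre of its underside.
- cast_model: Cream stone dental model, about 72 mm across, 33 mm high; leave it alone. Origin at the centre of its underside.
- spatula: Plaster spatula 190 mm long, lying on the counter; leave it alone. Origin at its underside.
- wipes: White wipes canister with a red band, 90 mm across, 170 mm high; leave it alone. Origin at the centre of its underside.
- jar: Glass jar with a steel cap, 68 mm across, 100 mm high; leave it alone. Origin at the centre of its underside.
- tissues: Light blue tissue box 120 x 220 x 75 mm; leave it alone. Origin at the centre of its underside.
Not all that is in view belongs to the job. Several things have the shape of the flask; the one meant has the colours described above.

How it is judged (in metres and radians):
On the way:
1. the flask stands home in the nest under the pressure plate (horizontal distance between flask and nest below 0.008 m), for 0.2 s.
At the end, for the whole second after the job is handed in: The flask stands flat in the nest, its origin within 8 mm of the spindle axis, and the plate, left to itself, presses on it with more than 8 N (horizontal distance between flask and nest below 0.008 m and angle between flask's own z axis and vertical below 0.06 rad and contact force between plate and flask above 8 N); the robot touches nothing.
It fails at once if a bystander is shifted by more than 30 mm (distance of any of bowl, cast_model, spatula, wipes, jar, tissues from where it was at the start of the episode above 0.03 m).
It also fails if it takes over 69 s, if anything falls off the work surface, if the arm or the gripper's body presses on something with over 40 N, if the wrist force passes 120 N, or if a joint passes its speed limit or range.

## Working session

There is one attempt and no reset: what is moved stays moved. The work goes in short steps, Python scripts to look and compute and a tool call to move; the robot and the scene stay as the last step left them, time stands still between calls to the robot, and variables do not carry over. Pictures are saved under pics/ and viewed, about 8 in all and at most 12, crops included, and the job is handed in when it is done.

Besides the shell and the picture viewer there is one more tool, called after "Call:" as name(argument=value, ...) on one line, values as JSON. play_rows: Moves the arm, as the interface text tells. Its arguments: {"type":"object","properties":{"targets":{"type":"array","items":{"type":"array","items":{"type":"number"}}}},"required":["targets"]}

```bash
mkdir -p pics; cat > h.py <<'E'
import numpy as np, cv2
from rig import bot
np.set_printoptions(precision=4,suppress=True)
def ray(c,u,v):
    x,y=(u-c["cx"])/c["fx"],(v-c["cy"])/c["fy"]
    K=np.array([[1,0,0],[0,1,0],[0,0,1.]])
    p=cv2.undistortPoints(np.array([[[x,y]]],float),K,np.array([c["k1"],0,0,0.]))[0,0]
    R=np.array(c["R"]);t=np.array(c["t"])
    d=R.T@np.array([p[0],p[1],1]); return -R.T@t,d/np.linalg.norm(d)
def onz(c,u,v,z):
    o,d=ray(c,u,v); return o+d*(z-o[2])/d[2]
def tri(rs):
    A=0;b=0
    for o,d in rs:
        P=np.eye(3)-np.outer(d,d);A=A+P;b=b+P@o
    X=np.linalg.solve(A,b); return X,[np.linalg.norm((np.eye(3)-np.outer(d,d))@(X-o)) for o,d in rs]
def proj(c,X):
    p=np.array(c["R"])@X+np.array(c["t"]);x=p[:2]/p[2];x=x*(1+c["k1"]*(x@x))
    return x*[c["fx"],c["fy"]]+[c["cx"],c["cy"]]
E
python3 - <<'E'
from h import *
for n in("scene","top"):
    im=bot.capture(n);cv2.imwrite(f"pics/{n}0.png",im);c=bot.get_calibration(n);print(n,c)
s=bot.read_state();print(s["time_s"],s["position"],s["force"])
E
```

```text
scene {'fx': 394.9720305805087, 'fy': 394.9720305805087, 'cx': 274.6573807967793, 'cy': 211.97589923996824, 'k1': -0.0510013852088833, 'R': array([[-0.1898,  0.9816, -0.0181],
       [ 0.5466,  0.0903, -0.8325],
       [-0.8156, -0.1679, -0.5538]]), 't': array([ 0.0605, -0.1942,  1.7508])}
top {'fx': 403.1039940046334, 'fy': 403.1039940046334, 'cx': 275.89144890528985, 'cy': 215.01925221738443, 'k1': -0.09544436564740878, 'R': array([[ 0.007 , -0.9998, -0.0171],
       [-0.9963, -0.0055, -0.0856],
       [ 0.0855,  0.0177, -0.9962]]), 't': array([0.0577, 0.5722, 1.2054])}
0.1 [ 0.1887 -0.5951  0.2217] [ 0.1814  0.2639 -0.4527]
```

View pics/scene0.png

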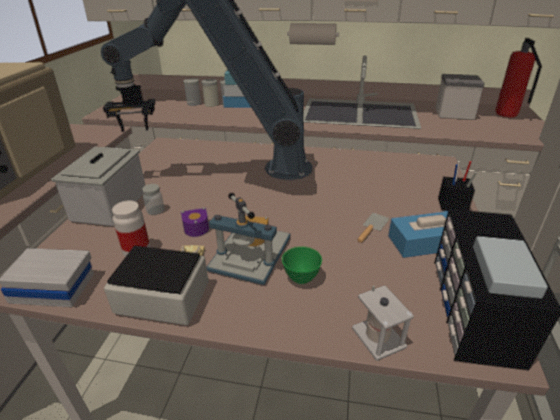

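View pics/top0.png

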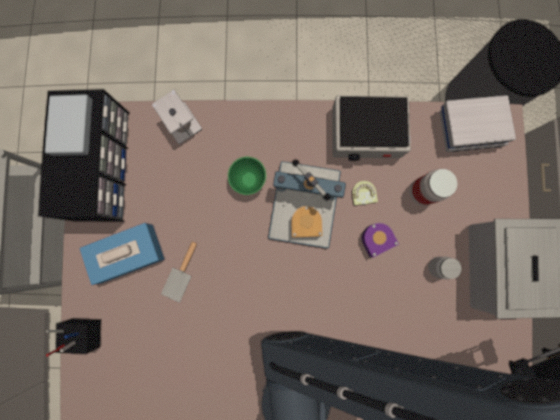

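The scene picture shows the press at about (248,240), the bowl at (302,265), and a purple flask at (195,222). In the top picture the press is at (308,200) with the crosshead at (310,183). Two things are flask-shaped: a brass/orange one on the bed at (307,222) and a purple one on the counter at (380,240). The brass one fits the description in colour and in its place on the bed. I'll confirm that with an enlarged crop.

```bash
python3 - <<'E'
from h import *
a=cv2.imread("pics/top0.png")[150:260,255:405];b=cv2.imread("pics/scene0.png")[180:290,175:325]
im=np.vstack([cv2.resize(a,(800,587),interpolation=cv2.INTER_CUBIC)])
im2=cv2.resize(b,(800,587),interpolation=cv2.INTER_CUBIC)
cv2.imwrite("pics/crop0.png",im);cv2.imwrite("pics/crop1.png",im2)
E
```

```text
(no output)
```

View pics/crop0.png

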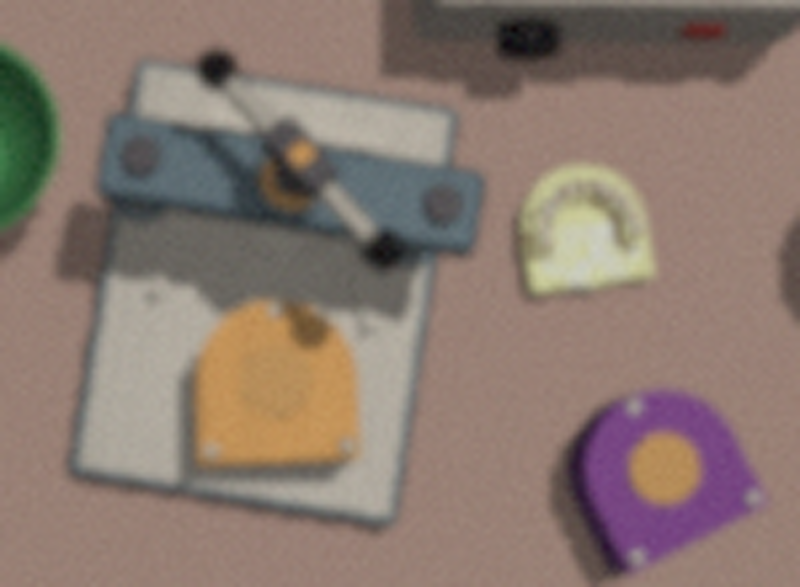

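View pics/crop1.png

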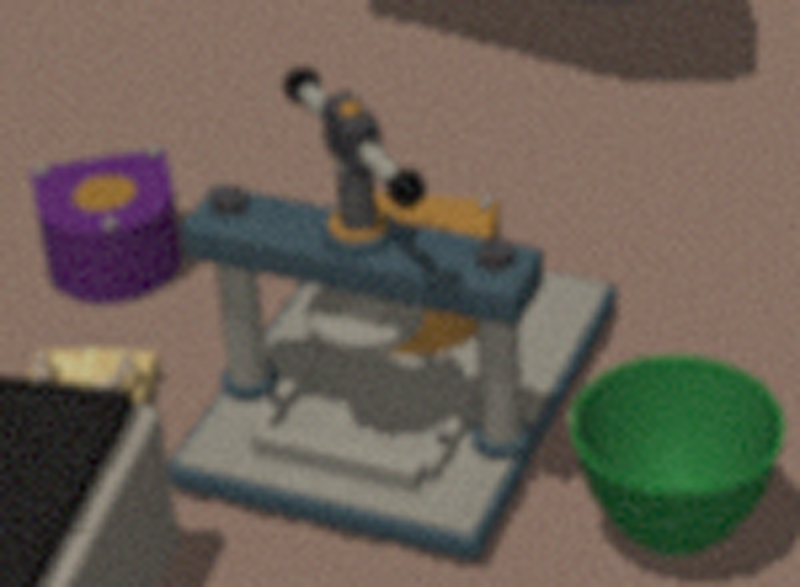

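The crop confirms it. The brass flask stands on the bed, with its top face at about (306,221) and its flat side towards the robot. The purple one is off the bed with only a brass disc on it, so it's a decoy. Next I'll triangulate the balls and nuts, and cast rays for the bed and the flask.

```bash
python3 - <<'E'
from h import *
T=bot.get_calibration("top");S=bot.get_calibration("scene")
t=lambda u,v:(255+u/5.333,150+v/5.333-.0); s=lambda u,v:(175+u/5.333,180+v/5.333)
print("campos",ray(T,0,0)[0],ray(S,0,0)[0])
for n,a,b in [("ballL",(216,67),(406,187)),("ballR",(383,249),(302,84)),("nutL",(139,156),(495,256)),("nutR",(442,204),(230,200))]:
    X,e=tri([ray(T,*t(*a)),ray(S,*s(*b))]);print(n,X,np.array(e))
B=np.array([onz(T,*t(*p),.024) for p in[(140,62),(453,112),(395,522),(72,473)]]);print(B)
print("sides",np.linalg.norm(B[0]-B[1]),np.linalg.norm(B[1]-B[2]))
d=(B[0]+B[1]-B[2]-B[3]);print("yaw",np.degrees(np.arctan2(d[1],d[0])))
im=cv2.imread("pics/top0.png");hsv=cv2.cvtColor(im,cv2.COLOR_BGR2HSV)
m=cv2.inRange(hsv,(8,110,90),(25,255,255));m[:, :285]=0;m[:,330:]=0;m[:203]=0;m[245:]=0
cs=max(cv2.findContours(m,0,1)[0],key=cv2.contourArea)
P=np.array([onz(T,*p[0],.080) for p in cs.astype(float)])
print("flask mask z.08",P[:,:2].min(0),P[:,:2].max(0),cv2.contourArea(cs))
r=cv2.minAreaRect((P[:,:2]*1000).astype(np.float32));print(r)
for p in[(196,467),(357,462)]:print("corner",onz(T,*t(*p),.080))
E
```

```text
campos [0.4666 0.0395 1.2508] [1.5455 0.2521 0.8089]
ballL [0.6932 0.0095 0.213 ] [0.002 0.002]
ballR [ 0.6036 -0.0716  0.2124] [0.0024 0.0024]
nutL [0.6599 0.0471 0.1505] [0.0018 0.0018]
nutR [ 0.6351 -0.1087  0.1525] [0.0024 0.0024]
[[ 0.7379  0.0458  0.024 ]
 [ 0.7094 -0.1355  0.024 ]
 [ 0.4727 -0.1008  0.024 ]
 [ 0.4995  0.0832  0.024 ]]
sides 0.18356571150955572 0.23916248305219887
yaw -8.63727991142773
flask mask z.08 [ 0.5063 -0.0711] [0.591  0.0133] 688.0
((548.7872314453125, -28.879356384277344), (84.59383392333984, 84.35187530517578), 0.3091866970062256)
corner [0.5017 0.0138 0.08  ]
corner [ 0.5049 -0.0738  0.08  ]
```

```bash
python3 - <<'E'
from h import *
s=bot.read_state();R=np.array(s["tcp_rot"]);print(R,s["joint_positions"],s["position"],s["opening"])
print("yaw x",np.degrees(np.arctan2(R[1,0],R[0,0])))
E
```

```text
[[ 0.9533  0.302  -0.0003]
 [ 0.302  -0.9533  0.0019]
 [ 0.0003 -0.0019 -1.    ]] [-82.6504  30.273   82.1498  -0.      67.6895 -10.2267] [ 0.1887 -0.5951  0.2217] 1.0000127975089146
yaw x 17.576380223988615
```

Call:
play_rows(targets=[[0, 0, 0, 0.05, 0, 0, 0.178], [0, 0, 0, 0.05, 0, 0, 0.178], [0, 0, 0.05, 0, 0, 0, 0.178], [0, 0, 0.05, 0, 0, 0, 0.178], [0, 0, 0.05, 0, 0, 0, 0.178], [0, 0, 0.05, 0, 0, 0, 0.178], [0.4, 0.037, 0.039, 0, 0, 0, 0.178], [0.4, 0.037, 0.039, 0, 0, 0, 0.178], [0.4, 0.037, 0.039, 0, 0, 0, 0.178], [0.4, 0.02, 0.043, 0, 0, 0, 0.178], [0.4, 0.02, 0.043, 0, 0, 0, 0.178], [0.4, 0.02, 0.043, 0, 0, 0, 0.178]])

```text
time_s: 1.6
position: [0.36, -0.1482, 0.3224]
tcp_rot: [[-0.769, 0.639, -0.0], [0.639, 0.769, 0.0], [0.0, 0.0, -1.0]]
force: [-0.0, 0.8, 0.4]
opening: 0.603
```

Call:
play_rows(targets=[[0.42, 0.02, 0.043, 0, 0, 0, 0.178], [0.42, 0.02, 0.043, 0, 0, 0, 0.178], [0.42, 0.02, 0.043, 0, 0, 0, 0.178], [0.42, 0, 0, 0, -0.0235, -0.15, 0], [0.42, 0, 0, 0, -0.0235, -0.15, 0], [0.42, 0, 0, 0, -0.0235, -0.15, 0], [0.42, 0, 0, 0, -0.0235, -0.15, 0]])

```text
time_s: 2.48
position: [0.4193, -0.0206, 0.3228]
tcp_rot: [[-0.807, 0.162, 0.568], [0.135, 0.987, -0.09], [-0.575, 0.004, -0.818]]
force: [1.0, 0.9, -0.5]
opening: 0.58
```

```bash
python3 - <<'E'
from h import *
s=bot.read_state();R=np.array(s["tcp_rot"]);print(R,s["joint_positions"],s["position"],s["opening"],s["force"],s["time_s"])
y=R[:,1];print("jaw yaw",np.degrees(np.arctan2(-y[0],y[1])),"z",R[:,2])
E
```

```text
[[-0.8071  0.1623  0.5677]
 [ 0.1353  0.9867 -0.0898]
 [-0.5747  0.0043 -0.8183]] [ -25.2218   -7.0794  125.1374   19.1552   29.3199 -119.8206] [ 0.4193 -0.0206  0.3228] 0.5803600433613095 [ 0.9644  0.9464 -0.5259] 2.475
jaw yaw -9.340536536888152 z [ 0.5677 -0.0898 -0.8183]
```

Call:
play_rows(targets=[[0.42, 0.02, 0.003, -0.04, 0, 0, 0], [0.42, 0.019, 0.003, -0.05, 0, 0, 0], [0.42, 0, 0, -0.05, 0, 0, 0], [0.42, 0, 0, -0.05, 0, 0, 0], [0.42, 0, 0, -0.045, 0, 0, 0], [0.42, 0, 0, -0.037, 0, 0, 0], [0.42, 0, 0, 0, 0, 0, 0]])

```text
time_s: 3.35
position: [0.4868, 0.0046, 0.1592]
tcp_rot: [[-0.856, 0.168, 0.49], [0.145, 0.986, -0.084], [-0.497, -0.001, -0.868]]
force: [-0.8, 0.3, 0.7]
opening: 0.585
```

```bash
python3 - <<'E'
from h import *
s=bot.read_state();print(s["joint_positions"],s["position"],s["force"])
im=bot.capture("wrist");cv2.imwrite("pics/w1.png",im)
E
```

```text
[ -13.9879   21.92    127.5868   69.7438    2.221  -163.5216] [0.4868 0.0046 0.1592] [-0.7509  0.3188  0.6754]
```

View pics/w1.png

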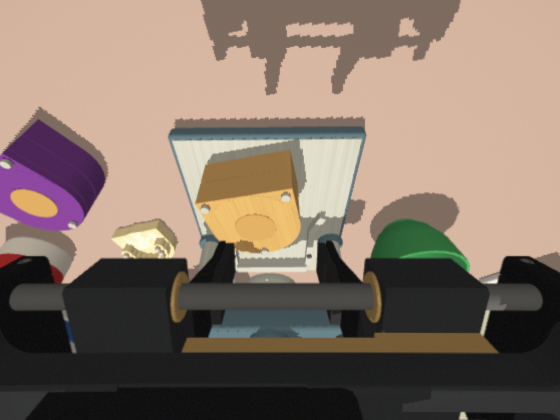

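The wrist view shows the brass flask at (250,205) on the bed, with its flat side near and skewed. The arm stopped at the j5≈0 singularity, so the tool can't tilt this much so close in. I'll fit simple planar kinematics to see how much tilt works at each point.

```bash
cat > kin.py <<'E'
from h import *
from scipy.optimize import least_squares
# (p, tool z axis, j1,j2,j3)
D=[((.1887,-.5951,.2217),(-.0003,.0019,-1),-82.65,30.273,82.15),
((.4193,-.0206,.3228),(.5677,-.0898,-.8183),-25.2218,-7.0794,125.1374),
((.4868,.0046,.1592),(.490,-.084,-.868),-13.9879,21.92,127.5868)]
def wc(j1,j2,j3,k):
    a,h,L1,L2,e,off,_=k;j1,j2,q=np.radians([j1,j2,j2+j3])
    r=a+L1*np.sin(j2)+L2*np.sin(q)+e*np.cos(q);z=h+L1*np.cos(j2)+L2*np.cos(q)-e*np.sin(q)
    return np.array([r*np.cos(j1)-off*np.sin(j1),r*np.sin(j1)+off*np.cos(j1),z])
def res(k): return np.concatenate([(np.array(p)-k[6]*np.array(a)-wc(*j,k)) for p,a,*j in D])
k=least_squares(lambda k:np.r_[res(k),1e-3*(k-[0,.3,.4,.4,0,.1,.22])],[0,.3,.4,.4,0,.1,.22]).x
def ik(p,a):
    w=np.array(p)-k[6]*np.array(a)
    s=least_squares(lambda j:wc(*j,k)-w,[-10,10,110]).x;return s
if __name__=="__main__":
    print(k,abs(res(k)).max())
    u=np.array([.988,-.155])
    for x in(-.195,-.15,-.11,-.08,-.052):
        for th in(0,10,20,30):
            t=np.radians(th);p=np.array([.647,-.032])+x*u
            a=np.r_[u*np.sin(t),-np.cos(t)];j=ik([*p,.05],a);f=180-th-j[1]-j[2]
            print(x,th,j.round(1),"j5~",f.round(1))
E
python3 kin.py
```

```text
[0.0002 0.2744 0.5877 0.3916 0.1142 0.111  0.3053] 9.96335975491508e-05
-0.195 0 [-14.4  35.7 114.2] j5~ 30.0
-0.195 10 [-15.1  35.  121.8] j5~ 13.1
-0.195 20 [-16.1  36.9 129.6] j5~ -6.5
-0.195 30 [-17.3  42.8 137.5] j5~ -30.3
-0.15 0 [-13.9  37.3 107.9] j5~ 34.9
-0.15 10 [-14.5  36.1 115.5] j5~ 18.4
-0.15 20 [-15.2  37.  123.1] j5~ -0.1
-0.15 30 [-16.1  40.9 130.6] j5~ -21.5
-0.11 0 [-13.5  38.9 102.1] j5~ 39.0
-0.11 10 [-14.   37.3 109.8] j5~ 22.8
-0.11 20 [-14.6  37.6 117.4] j5~ 5.0
-0.11 30 [-15.3  40.4 124.7] j5~ -15.1
-0.08 0 [-13.2  40.3  97.7] j5~ 42.0
-0.08 10 [-13.7  38.5 105.5] j5~ 26.0
-0.08 20 [-14.2  38.3 113.1] j5~ 8.5
-0.08 30 [-14.9  40.4 120.4] j5~ -10.8
-0.052 0 [-13.   41.6  93.5] j5~ 44.8
-0.052 10 [-13.4  39.6 101.5] j5~ 28.9
-0.052 20 [-13.9  39.2 109.2] j5~ 11.7
-0.052 30 [-14.5  40.7 116.4] j5~ -7.1
```

Call:
play_rows(targets=[[0.42, -0.01, 0, 0.04, 0.0133, 0.084, 0], [0.42, -0.01, 0, 0.03, 0.0133, 0.084, 0], [0.42, -0.01, 0, 0, 0.0133, 0.084, 0], [0.42, 0, 0, 0, 0.0133, 0.084, 0], [0.42, 0, 0, 0, 0, 0, 0]])

```text
time_s: 4.03
position: [0.4891, 0.0274, 0.1886]
tcp_rot: [[-0.927, 0.133, 0.352], [0.151, 0.988, 0.023], [-0.345, 0.075, -0.936]]
force: [-0.9, -0.5, -0.5]
opening: 0.579
```

```bash
cat > st.py <<'E'
from h import *
def st():
    s=bot.read_state();R=np.array(s["tcp_rot"]);y=R[:,1]
    u=np.array([.988,-.155]);w=np.array([.155,.988]);d=np.array(s["position"])[:2]-[.647,-.032]
    print("t",s["time_s"],"pos",s["position"],"press",d@u,d@w,"j",np.array(s["joint_positions"]),"F",s["force"],"M",s["moment"],"op",s["opening"])
    print("jawyaw",np.degrees(np.arctan2(-y[0],y[1])),"xyaw",np.degrees(np.arctan2(R[1,0],R[0,0])),"axis",R[:,2],"tilt",np.degrees(np.arccos(-R[2,2])),"y",y)
st()
E
python3 st.py
```

```text
t 4.025 pos [0.4891 0.0274 0.1886] press -0.16521516644579542 0.0342020366752043 j [ -13.8431   17.3632  118.6055   14.6377   24.9953 -107.6374] F [-0.9089 -0.4996 -0.4735] M [ 0.0915  0.1023 -0.0285] op 0.5793142494181562
jawyaw -7.690986316789687 xyaw 170.73224270842138 axis [ 0.3518  0.0233 -0.9358] tilt 20.645291047159525 y [0.1335 0.9882 0.0748]
```

```bash
cat >> st.py <<'E'
from scipy.spatial.transform import Rotation as Ro
def want(px,py,z,tilt,yaw=171.1):
    s=bot.read_state();u=np.array([.988,-.155]);w=np.array([.155,.988])
    p=np.r_[np.array([.647,-.032])+px*u+py*w,z]
    Rd=Ro.from_rotvec(-np.radians(tilt)*np.r_[w,0]).as_matrix()@Ro.from_euler("z",yaw,degrees=True).as_matrix()@np.diag([1,-1,-1])
    print("shift",p-s["position"],"rotvec",Ro.from_matrix(Rd@np.array(s["tcp_rot"]).T).as_rotvec())
E
python3 -c "
from st import *
want(-.19,-.014,.05,10)"
```

```text
t 4.025 pos [0.4891 0.0274 0.1886] press -0.16521516644579542 0.0342020366752043 j [ -13.8431   17.3632  118.6055   14.6377   24.9953 -107.6374] F [-0.9089 -0.4996 -0.4735] M [ 0.0915  0.1023 -0.0285] op 0.5793142494181562
jawyaw -7.690986316789687 xyaw 170.73224270842138 axis [ 0.3518  0.0233 -0.9358] tilt 20.645291047159525 y [0.1335 0.9882 0.0748]
shift [-0.032  -0.0438 -0.1386] rotvec [-0.0482  0.1871 -0.0144]
```

Call:
play_rows(targets=[[0.42, -0.016, -0.022, 0, -0.024, 0.0935, -0.007], [0.42, -0.016, -0.022, 0, -0.024, 0.0935, -0.007], [0.42, 0, 0, -0.04, 0, 0, 0], [0.42, 0, 0, -0.04, 0, 0, 0], [0.42, 0, 0, -0.03, 0, 0, 0], [0.42, 0, 0, -0.028, 0, 0, 0], [0.42, 0, 0, 0, 0, 0, 0]])

```text
time_s: 4.9
position: [0.4532, -0.0153, 0.0475]
tcp_rot: [[-0.974, 0.156, 0.162], [0.154, 0.988, -0.024], [-0.164, 0.002, -0.987]]
force: [0.8, 0.7, 0.5]
opening: 0.58
```

```bash
python3 -c "
from st import *
want(-.16,-.013,.05,10)
im=bot.capture('top');cv2.imwrite('pics/top1.png',im)
"
```

```text
t 4.9 pos [ 0.4532 -0.0153  0.0475] press -0.1941097519880585 -0.013526841590268523 j [ -17.1054   35.3257  121.6479    6.0568   13.7902 -103.9139] F [0.8163 0.7024 0.4605] M [ 0.1368 -0.0597  0.011 ] op 0.5797287624346533
jawyaw -8.948314915562989 xyaw 171.03290582474725 axis [ 0.162  -0.0235 -0.9865] tilt 9.420254195988928 y [0.1555 0.9878 0.002 ]
shift [ 0.0337 -0.0048  0.0025] rotvec [-0.0036 -0.0097  0.0008]
```

Call:
play_rows(targets=[[0.42, 0.0105, -0.001, 0, 0, 0, 0], [0.42, 0.0105, -0.001, 0, 0, 0, 0], [0.42, 0.0105, -0.001, 0, 0, 0, 0], [0.42, 0.0105, -0.001, 0, 0, 0, 0], [0.42, 0.0105, -0.001, 0, -0.003, -0.02, 0], [0.42, 0.0105, -0.001, 0, -0.003, -0.02, 0], [0.42, 0.0105, -0.0005, 0, -0.003, -0.02, 0], [0.42, 0.0105, -0.0005, 0, -0.003, -0.02, 0], [0.42, 0, 0, 0, 0, 0, 0]])

```text
time_s: 6.08
position: [0.5292, -0.0192, 0.0467]
tcp_rot: [[-0.962, 0.155, 0.224], [0.152, 0.988, -0.03], [-0.226, 0.005, -0.974]]
force: [-15.5, 2.3, 9.3]
opening: 0.576
```

```bash
cat > fl.py <<'E'
from st import *
def fl(n):
    im=bot.capture("top");cv2.imwrite(f"pics/{n}.png",im);T=bot.get_calibration("top")
    a=im[150:260,255:405];cv2.imwrite(f"pics/{n}c.png",cv2.resize(a,(800,587),interpolation=cv2.INTER_CUBIC))
    hsv=cv2.cvtColor(im,cv2.COLOR_BGR2HSV)
    m=cv2.inRange(hsv,(8,110,60),(25,255,255));m[:,:285]=0;m[:,330:]=0;m[:195]=0;m[245:]=0
    c=max(cv2.findContours(m,0,1)[0],key=cv2.contourArea)
    P=np.array([onz(T,*p[0],.080)[:2] for p in c.astype(float)])-[.647,-.032]
    u=np.array([.988,-.155]);w=np.array([.155,.988]);print("flask press x",(P@u).min(),(P@u).max(),"y",(P@w).min(),(P@w).max())
E
python3 -c "
from fl import *
fl('top2')"
```

```text
t 6.075 pos [ 0.5292 -0.0192  0.0467] press -0.1184117952144093 -0.005623008113791204 j [ -15.1953   37.2991  113.5773    6.15     16.2645 -101.9719] F [-15.4607   2.327    9.2657] M [ 0.3771  2.2068 -0.2723] op 0.5764695740235908
jawyaw -8.89859516027686 xyaw 171.02966364258145 axis [ 0.224  -0.0297 -0.9741] tilt 13.05962271593894 y [0.1547 0.9879 0.0054]
flask press x -0.10210009265696783 -0.026055050431498812 y -0.056283543863262286 0.029096195782564775
```

View pics/top2c.png

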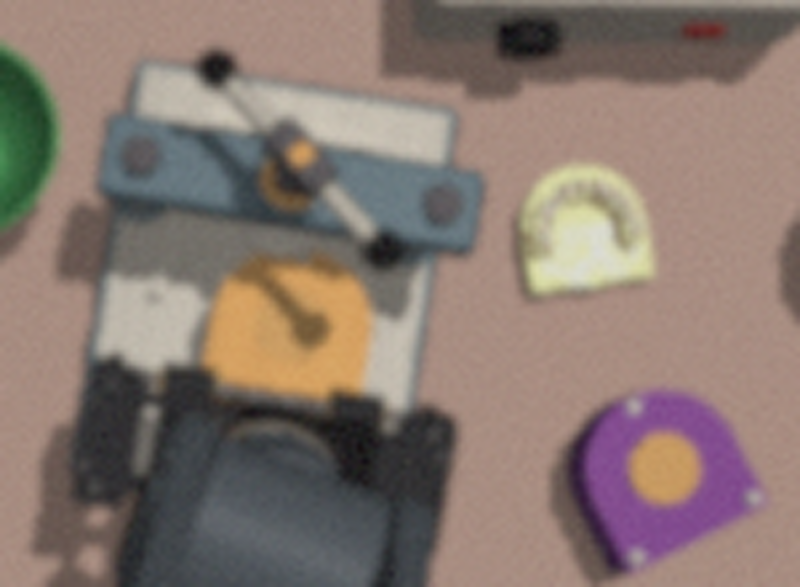

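The flask has squared up with the fingers and now sits about 13 mm off line on the -y side. I'll keep pushing and drift towards +y as I go.

Call:
play_rows(targets=[[0.42, 0.008, 0.0003, 0, -0.0035, -0.022, 0], [0.42, 0.008, 0.0003, 0, -0.0035, -0.022, 0], [0.42, 0.008, 0.0003, 0, -0.0035, -0.022, 0], [0.42, 0.008, 0.0003, 0, -0.0035, -0.022, 0], [0.42, 0.008, 0.0003, 0, 0, 0, 0], [0.42, 0, 0, 0, 0, 0, 0]])

```text
time_s: 6.88
position: [0.5645, -0.0145, 0.0445]
tcp_rot: [[-0.942, 0.151, 0.299], [0.147, 0.988, -0.038], [-0.302, 0.008, -0.953]]
force: [-12.8, 15.2, 2.6]
opening: 0.579
```

```bash
python3 -c "
from fl import *
fl('top3')"
```

```text
t 6.875 pos [ 0.5645 -0.0145  0.0445] press -0.08422269802239529 0.004522080789265666 j [ -13.9026   38.6959  111.9945    9.5759   12.0153 -104.1888] F [-12.7579  15.1691   2.6129] M [2.4728 2.2747 0.628 ] op 0.5790745322828587
jawyaw -8.710752920337308 xyaw 171.14931299115284 axis [ 0.2993 -0.0384 -0.9534] tilt 17.566001809254658 y [0.1514 0.9884 0.0077]
flask press x -0.07324004490786086 -0.014491056781679858 y -0.046959037997892826 0.0394946926097268
```

Call:
play_rows(targets=[[0.42, 0.0079, -0.001, 0.001, 0, 0, 0], [0.42, 0.0079, -0.001, 0.001, 0, 0, 0], [0.42, 0.0079, -0.0012, 0.001, 0, 0, 0], [0.42, 0.004, -0.0006, 0, 0, 0, 0], [0.42, 0, 0, 0, 0, 0, 0]])

```text
time_s: 7.55
position: [0.5972, -0.0223, 0.0492]
tcp_rot: [[-0.939, 0.154, 0.309], [0.147, 0.988, -0.044], [-0.312, 0.004, -0.95]]
force: [-20.2, 2.0, 11.2]
opening: 0.58
```

```bash
python3 -c "
from fl import *
fl('top4')"
```

```text
t 7.55 pos [ 0.5972 -0.0223  0.0492] press -0.05075013184000609 0.0018850856394212624 j [ -13.7528   39.215   107.6314    6.7139   15.1455 -101.0851] F [-20.1728   2.0204  11.2421] M [ 0.3753  2.6565 -0.0598] op 0.5795492725356751
jawyaw -8.834839401642396 xyaw 171.08984411359464 axis [ 0.309  -0.0442 -0.95  ] tilt 18.18881751803045 y [0.1536 0.9881 0.004 ]
flask press x -0.03863121491365439 -0.014491056781679858 y -0.04627723194391578 0.03595923537070822
```

Call:
play_rows(targets=[[0.42, 0.003, -0.0005, 0, 0, 0, 0], [0.42, 0.003, -0.0005, 0, 0, 0, 0], [0.42, 0, 0, 0, 0, 0, 0]])

```text
time_s: 7.98
position: [0.5975, -0.0222, 0.049]
tcp_rot: [[-0.942, 0.153, 0.3], [0.147, 0.988, -0.042], [-0.303, 0.005, -0.953]]
force: [-32.6, 0.6, 25.6]
opening: 0.584
```

```bash
python3 -c "
from fl import *
fl('top5')"
```

```text
t 7.975 pos [ 0.5975 -0.0222  0.049 ] press -0.050416537173832786 0.00200270126164381 j [ -13.738    39.2447  107.1529    6.2941   16.1665 -100.6624] F [-32.5544   0.5926  25.5651] M [-0.0736  3.927  -0.3804] op 0.5844839536326072
jawyaw -8.81056880978158 xyaw 171.10251878740857 axis [ 0.2997 -0.0418 -0.9531] tilt 17.612730842848826 y [0.1532 0.9882 0.0048]
flask press x -0.037224622678685905 -0.014491056781679858 y -0.04872097036855668 0.03595923537070822
```

The flask is home: the force rose from 20 to 33 N with no further motion. Now I'll back off, level the tool, rise and turn towards the handle.

Call:
play_rows(targets=[[0.42, -0.02, 0.003, 0, 0, 0, 0], [0.42, -0.03, 0.0045, 0, 0, 0, 0], [0.42, -0.03, 0.0045, 0.02, 0.0238, 0.1517, 0], [0.2, 0, 0, 0.05, 0.0238, 0.1517, 0], [0, 0, 0, 0.06, 0, 0, 0], [0, 0, 0, 0.06, 0, 0, 0], [0, 0, 0, 0.06, 0, 0, 0.178], [0, 0.02, -0.003, 0, 0, 0, 0.178], [0, 0.03, -0.005, 0, 0, 0, 0.178], [0, 0.03, -0.005, 0, 0, 0, 0.178], [0, 0, 0, 0, 0, 0, 0.178], [0, 0, 0, 0, 0, 0, 0]])

```text
time_s: 9.52
position: [0.6158, -0.0276, 0.2886]
tcp_rot: [[-0.742, -0.669, 0.052], [-0.667, 0.743, 0.048], [-0.071, 0.001, -0.998]]
force: [0.0, 0.6, -1.0]
opening: 0.999
```

```bash
python3 -c "
from fl import *
fl('top6')
c=bot.get_calibration('wrist');im=bot.capture('wrist');cv2.imwrite('pics/w2.png',im)
import pickle;pickle.dump(c,open('w2.pkl','wb'))
for n,X in [('bL',[.6932,.0095,.2127]),('bR',[.6036,-.0716,.2127])]: print(n,proj(c,np.array(X)))
"
```

```text
t 9.525 pos [ 0.6158 -0.0276  0.2886] press -0.03149794660507917 -0.0004662710671899401 j [ -14.6571   24.5955   81.0636    3.5762   72.1828 -147.6567] F [ 0.0274  0.5513 -0.9884] M [ 0.0913 -0.0562 -0.0099] op 0.998953402897397
jawyaw 41.97082842224686 xyaw -138.0324213636077 axis [ 0.0519  0.0478 -0.9975] tilt 4.047694389312788 y [-0.6688  0.7435  0.0008]
flask press x -0.04481629474177987 -0.03037419419875706 y -0.015416895339470589 0.007666736305853844
bL [249.8871 290.7549]
bR [244.5821 167.4715]
```

View pics/w2.png

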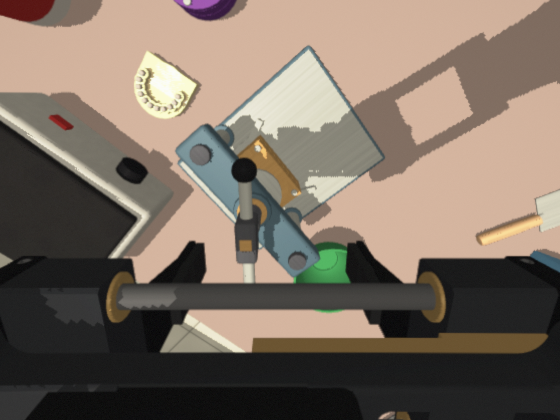

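The wrist view shows the near ball at (244,170), predicted (245,168), and the orange mark on the hub at (246,244). The brass flask is under the crosshead at (268,172).

```bash
python3 -c "
from fl import *
import pickle;c=pickle.load(open('w2.pkl','rb'))
b=onz(c,244,170,.2127);h=onz(c,246,244,.2285);print(b,h,np.degrees(np.arctan2(*(h-b)[1::-1])))
T=bot.get_calibration('top');print(tri([ray(c,246,244),ray(T,255+300/5.333,150+154/5.333)]))
want(0,0,.2127-.019+.06,0,222.3)"
```

```text
t 9.625 pos [ 0.6147 -0.027   0.2884] press -0.03268069739689891 -6.490284160325967e-05 j [ -14.6336   24.5427   81.1782    3.5825   72.2035 -147.6205] F [-0.0849  0.045  -0.6053] M [ 0.057  -0.0557 -0.0364] op 1.0005648862338343
jawyaw 41.957659657126214 xyaw -138.05080639112325 axis [ 0.0506  0.0483 -0.9976] tilt 4.009222240966678 y [-0.6686  0.7436  0.0021]
[ 0.6055 -0.0706  0.2127] [ 0.6491 -0.0302  0.2285] 42.82078636178811
(array([ 0.6467, -0.0319,  0.234 ]), [np.float64(0.0002738710809310128), np.float64(0.0002738710809310529)])
shift [ 0.0323 -0.005  -0.0347] rotvec [-0.0485  0.0505  0.006 ]
```

Call:
play_rows(targets=[[0, 0.0165, -0.0022, 0, -0.0245, 0.025, 0.004], [0, 0.0165, -0.0022, 0, -0.0245, 0.025, 0.004], [0, 0, 0, -0.02, 0, 0, 0], [0, 0, 0, -0.025, 0, 0, 0], [0, 0, 0, -0.025, 0, 0, 0], [0, 0, 0, -0.024, 0, 0, 0], [0, 0, 0, 0, 0, 0, 0]])

```text
time_s: 10.5
position: [0.6457, -0.0307, 0.1922]
tcp_rot: [[-0.737, -0.676, -0.005], [-0.676, 0.737, 0.001], [0.003, 0.004, -1.0]]
force: [-0.4, -0.0, -0.8]
opening: 1.001
```

```bash
python3 -c "
from st import *
want(0.001,0.001,.194,0,222.3)"
```

```text
t 10.5 pos [ 0.6457 -0.0307  0.1922] press -0.0014823984289532603 0.0010672522216246436 j [ -12.6064   33.8981   80.2921   -0.0102   66.1192 -145.0976] F [-0.416  -0.0273 -0.8048] M [ 0.1514 -0.1159 -0.012 ] op 1.0011772147281481
jawyaw 42.49493454504956 xyaw -137.504264437742 axis [-0.0053  0.001  -1.    ] tilt 0.3096099492357117 y [-0.6755  0.7373  0.0043]
shift [ 0.0024 -0.0005  0.0018] rotvec [-0.001  -0.0053 -0.0034]
```

Positioned; close the gripper now.

Call:
play_rows(targets=[[0.5, 0.0015, 0, 0.001, 0, 0, 0], [1, 0, 0, 0, 0, 0, 0], [1, 0, 0, 0, 0, 0, 0], [1, 0, 0, 0, 0, 0, 0], [1, 0, 0, 0, 0, 0, 0], [1, 0, 0, 0, 0, 0, 0]])

```text
time_s: 11.25
position: [0.6486, -0.0311, 0.1948]
tcp_rot: [[-0.736, -0.677, -0.001], [-0.677, 0.736, 0.0], [0.001, 0.001, -1.0]]
force: [-0.4, -0.6, -0.2]
opening: 0.399
```

```bash
python3 st.py
```

```text
t 11.25 pos [ 0.6486 -0.0311  0.1948] press 0.0014888378335435257 0.0011269630104116502 j [ -12.5858   33.8659   79.8747   -0.0059   66.3422 -145.1658] F [-0.3741 -0.5928 -0.185 ] M [ 0.1322 -0.1023  0.0657] op 0.3993590128077297
jawyaw 42.58231452445281 xyaw -137.4176269407844 axis [-0.0014  0.0002 -1.    ] tilt 0.08294096849880597 y [-0.6766  0.7363  0.0011]
```

Call:
play_rows(targets=[[1, 0, 0, 0, 0, 0, 0], [1, 0, 0, 0, 0, 0, 0], [1, 0, 0, 0, 0, 0, 0], [1, 0, 0, 0, 0, 0, 0], [1, 0, 0, 0, 0, 0, 0]])

```text
time_s: 11.88
position: [0.6486, -0.0311, 0.1948]
tcp_rot: [[-0.736, -0.677, -0.002], [-0.677, 0.736, 0.0], [0.001, 0.001, -1.0]]
force: [-0.6, 1.4, 0.7]
opening: 0.204
```

```bash
python3 st.py
```

```text
t 11.875 pos [ 0.6486 -0.0311  0.1948] press 0.001466349422857552 0.0011673900754794165 j [ -12.5834   33.8691   79.8763   -0.0035   66.3421 -145.1642] F [-0.5629  1.438   0.6885] M [ 0.0978 -0.1037 -0.0914] op 0.20367012629085615
jawyaw 42.5821195262714 xyaw -137.41781612377042 axis [-0.0015  0.0003 -1.    ] tilt 0.08762814083198131 y [-0.6766  0.7363  0.0012]
```

Call:
play_rows(targets=[[1, 0, 0, -0.00048, 0, 0, -0.15], [1, 0, 0, -0.00048, 0, 0, -0.15], [1, 0, 0, -0.00048, 0, 0, -0.15], [1, 0, 0, -0.00048, 0, 0, -0.15], [1, 0, 0, -0.00048, 0, 0, -0.15], [1, 0, 0, -0.00048, 0, 0, -0.15], [1, 0, 0, -0.00048, 0, 0, -0.15], [1, 0, 0, -0.00048, 0, 0, -0.15], [1, 0, 0, -0.00048, 0, 0, -0.15], [1, 0, 0, -0.00048, 0, 0, -0.15], [1, 0, 0, -0.00048, 0, 0, -0.15], [1, 0, 0, -0.00048, 0, 0, -0.15]])

```text
time_s: 13.38
position: [0.6489, -0.0291, 0.189]
tcp_rot: [[-0.488, 0.873, 0.001], [0.873, 0.488, 0.004], [0.003, 0.003, -1.0]]
force: [1.4, 4.6, -0.3]
opening: 0.203
```

```bash
python3 st.py
```

```text
t 13.375 pos [ 0.6489 -0.0291  0.189 ] press 0.0014613411732695217 0.0031153321655504693 j [-12.5363  34.1925  80.2716   0.2887  65.5252 -41.8723] F [ 1.4287  4.5805 -0.2814] M [ 0.7267 -0.2732  0.1699] op 0.2034231416249623
jawyaw -60.78392575857679 xyaw 119.21667769115963 axis [ 0.0012  0.0044 -1.    ] tilt 0.2630224303489904 y [0.8728 0.4881 0.0032]
```

Call:
play_rows(targets=[[1, 0, 0.001, -0.00048, 0, 0, -0.15], [1, 0, 0, -0.00048, 0, 0, -0.15], [1, 0, 0, -0.00048, 0, 0, -0.15], [1, 0, 0, -0.00048, 0, 0, -0.15], [1, 0, 0, -0.00048, 0, 0, -0.15], [1, 0, 0, -0.00048, 0, 0, -0.15], [1, 0, 0, -0.00032, 0, 0, -0.1]])

```text
time_s: 14.25
position: [0.6501, -0.029, 0.1859]
tcp_rot: [[0.47, 0.883, 0.005], [0.883, -0.47, 0.002], [0.004, 0.003, -1.0]]
force: [3.3, 2.5, -1.9]
opening: 0.205
```

```bash
python3 st.py
```

```text
t 14.25 pos [ 0.6501 -0.029   0.1859] press 0.002644614730639794 0.0034204561457029633 j [-12.4544  34.4009  80.4219   0.1788  64.9361  15.4775] F [ 3.2878  2.4701 -1.8592] M [ 0.4323 -0.491   0.1765] op 0.20455933740416737
jawyaw -118.0075971888076 xyaw 61.9931305314303 axis [ 0.0047  0.0019 -1.    ] tilt 0.290509353847451 y [ 0.8829 -0.4696  0.0033]
```

Call:
play_rows(targets=[[1, 0.001, 0, -0.0002, 0, 0, -0.06], [1, 0, 0, -0.0002, 0, 0, -0.06], [1, 0, 0, -0.0002, 0, 0, -0.06], [1, 0, 0, -0.0002, 0, 0, -0.06], [1, 0, 0, 0, 0, 0, 0]])

```text
time_s: 14.88
position: [0.6505, -0.0293, 0.1851]
tcp_rot: [[0.663, 0.748, 0.003], [0.748, -0.663, 0.001], [0.003, 0.002, -1.0]]
force: [2.9, 3.1, -1.3]
opening: 0.203
```

```bash
python3 st.py
```

```text
t 14.875 pos [ 0.6505 -0.0293  0.1851] press 0.0030534778679595876 0.0032575091203639853 j [-12.4443  34.5132  80.3359   0.1268  64.9828  29.0631] F [ 2.8531  3.1018 -1.2503] M [ 0.4998 -0.4052 -0.0971] op 0.2034573592641673
jawyaw -131.5609963402922 xyaw 48.43929289191824 axis [ 0.0033  0.0013 -1.    ] tilt 0.20364552279584042 y [ 0.7482 -0.6634  0.0016]
```

Call:
play_rows(targets=[[1, 0, 0, -0.0002, 0, 0, -0.06], [1, 0, 0, -0.0002, 0, 0, -0.06], [1, 0, 0, -0.0002, 0, 0, -0.06], [1, 0, 0, 0, 0, 0, -0.06]])

```text
time_s: 15.38
position: [0.6507, -0.0295, 0.1844]
tcp_rot: [[0.823, 0.568, 0.004], [0.568, -0.823, 0.001], [0.003, 0.002, -1.0]]
force: [3.5, 2.7, -2.4]
opening: 0.204
```

```bash
python3 st.py
```

```text
t 15.375 pos [ 0.6507 -0.0295  0.1844] press 0.0032344312431318687 0.0030771815452253805 j [-12.4405  34.5615  80.3649   0.0831  64.8769  42.8881] F [ 3.5186  2.6763 -2.3621] M [ 0.4613 -0.5108  0.1504] op 0.20386338403848056
jawyaw -145.36389821337607 xyaw 34.63640803125053 axis [ 0.0036  0.0005 -1.    ] tilt 0.21062558468667783 y [ 0.5684 -0.8228  0.0016]
```

Call:
play_rows(targets=[[1, 0, 0, -0.0002, 0, 0, -0.06], [1, 0, 0, -0.0002, 0, 0, -0.06], [1, 0, 0, -0.0002, 0, 0, -0.06]])

```text
time_s: 15.75
position: [0.651, -0.0296, 0.1839]
tcp_rot: [[0.911, 0.412, 0.004], [0.412, -0.911, 0.0], [0.004, 0.002, -1.0]]
force: [3.5, 2.7, -2.3]
opening: 0.204
```

```bash
python3 st.py
```

```text
t 15.75 pos [ 0.651  -0.0296  0.1839] press 0.003567079828680389 0.002984697979815645 j [-12.4379  34.6025  80.3669   0.0623  64.7968  53.1969] F [ 3.5494  2.6743 -2.2533] M [ 0.4875 -0.5447  0.2961] op 0.20379550080759715
jawyaw -155.6613504370399 xyaw 24.33901568267131 axis [ 0.0042  0.0001 -1.    ] tilt 0.24059215001113182 y [ 0.4121 -0.9111  0.0017]
```

Call:
play_rows(targets=[[1, 0, 0, -0.0001, 0, 0, -0.05], [1, 0, 0, 0, 0, 0, -0.05]])

```text
time_s: 16.0
position: [0.651, -0.0297, 0.1839]
tcp_rot: [[0.947, 0.321, 0.004], [0.321, -0.947, -0.001], [0.004, 0.002, -1.0]]
force: [3.0, 1.1, -2.2]
opening: 0.209
```

Call:
play_rows(targets=[[1, 0, 0, 0, 0, 0, 0]])

```text
time_s: 16.12
position: [0.651, -0.0297, 0.1839]
tcp_rot: [[0.947, 0.322, 0.004], [0.322, -0.947, -0.001], [0.004, 0.002, -1.0]]
force: [4.4, 1.8, -1.8]
opening: 0.202
```

```bash
python3 st.py
```

```text
t 16.125 pos [ 0.651  -0.0297  0.1839] press 0.003589187670032859 0.002898532020102279 j [-12.4292  34.6059  80.3663   0.0246  64.7885  58.7887] F [ 4.3753  1.8023 -1.799 ] M [ 0.4745 -0.7085  0.4644] op 0.20191945147071327
jawyaw -161.22856499474642 xyaw 18.771830858042318 axis [ 0.0042 -0.0005 -1.    ] tilt 0.24032156162048504 y [ 0.3218 -0.9468  0.0018]
```

Call:
play_rows(targets=[[1, 0, 0, 0, 0, 0, -0.06], [1, 0, 0, 0, 0, 0, -0.06], [1, 0, 0, 0, 0, 0, 0]])

```text
time_s: 16.5
position: [0.6508, -0.0299, 0.1839]
tcp_rot: [[0.978, 0.207, 0.004], [0.207, -0.978, -0.001], [0.003, 0.002, -1.0]]
force: [4.6, 1.2, -2.6]
opening: 0.204
```

```bash
python3 st.py
```

```text
t 16.5 pos [ 0.6508 -0.0299  0.1839] press 0.003460460124514372 0.002665880409409342 j [-12.4272  34.6039  80.3685  -0.0299  64.8057  65.6231] F [ 4.5873  1.1927 -2.6153] M [ 0.4131 -0.6246  0.7877] op 0.20400287671737688
jawyaw -168.0377734638213 xyaw 11.96261389178124 axis [ 0.0037 -0.0013 -1.    ] tilt 0.2235299013408816 y [ 0.2073 -0.9783  0.002 ]
```

The moment is now 0.79 N m and the handle has stopped descending, so it's tight. I'll open, lift straight up and back away.

Call:
play_rows(targets=[[0.5, 0, 0, 0, 0, 0, 0], [0, 0, 0, 0, 0, 0, 0], [0, 0, 0, 0, 0, 0, 0], [0, 0, 0, 0, 0, 0, 0], [0, 0, 0, 0, 0, 0, 0], [0, 0, 0, 0, 0, 0, 0], [0, 0, 0, 0.03, 0, 0, 0], [0, 0, 0, 0.04, 0, 0, 0], [0, 0, 0, 0.05, 0, 0, 0], [0, -0.04, 0, 0.02, 0, 0, 0], [0, -0.05, 0, 0, 0, 0, 0], [0, -0.05, 0, 0, 0, 0, 0]])

```text
time_s: 18.0
position: [0.5083, -0.0301, 0.3242]
tcp_rot: [[0.979, 0.204, 0.002], [0.204, -0.979, -0.001], [0.002, 0.002, -1.0]]
force: [-0.2, -0.3, 0.5]
opening: 1.0
```

Call:
play_rows(targets=[[0, -0.04, -0.04, 0, 0, 0, 0], [0, 0, -0.05, 0, 0, 0, 0], [0, 0, -0.05, 0, 0, 0, 0], [0, 0, -0.05, 0, 0, 0, 0], [0, 0, 0, 0, 0, 0, 0]])

```text
time_s: 18.62
position: [0.4698, -0.2236, 0.3238]
tcp_rot: [[0.98, 0.199, 0.002], [0.199, -0.98, -0.002], [0.001, 0.003, -1.0]]
force: [-0.7, 0.1, 0.5]
opening: 0.998
```

```bash
python3 -c "
from fl import *
a=bot.capture('scene')[180:290,175:325];b=bot.capture('top')[150:260,255:405]
cv2.imwrite('pics/end.png',np.hstack([cv2.resize(x,(400,293),interpolation=cv2.INTER_CUBIC) for x in(a,b)]))"
```

```text
t 18.625 pos [ 0.4698 -0.2236  0.3238] press -0.14539670469538346 -0.21678365172639993 j [-37.7458  15.6328  89.3056  -0.0468  74.9008  40.7956] F [-0.7055  0.0768  0.526 ] M [ 0.0408  0.005  -0.0099] op 0.9981774247576608
jawyaw -168.52929920721317 xyaw 11.470887765380816 axis [ 0.0017 -0.0023 -1.    ] tilt 0.16705359436842954 y [ 0.1989 -0.98    0.0026]
```

View pics/end.png

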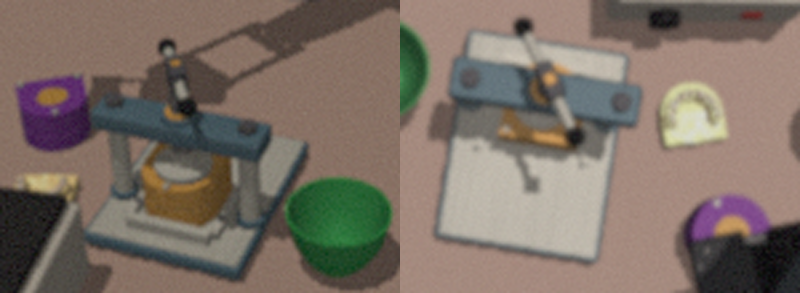

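The picture shows the flask under the plate and against the rear stop, with the plate resting on it. The handle sprang back about 13°, which fits settling near 5.68. The bowl and cast model haven't moved. Handing in.

```bash
python3 -c "
from rig import bot
print(bot.hand_in())"
```

```text
the job is handed in; nothing more can be done
None
```

I slid the brass flask home against the rear stop, clamped it hand-tight, and handed the job in at about 18.7 s of the 69 s allowed. No verdict is reported, and I had no direct reading of the plate force.

- **Seating the flask:** I pushed it with two fingers. At the end the push force rose from 20 to 33 N with no further movement, so I took it as home.
- **Clamping:** I turned the handle clockwise about 3.67 rad in one grip. The plate stopped going down, and I stopped turning when the wrist moment reached 0.79 N m (tight is 0.5 N m).
- **Last checks:** After I let go, the handle sprang back about 13° (rough pixel reading), as the text led me to expect. The last picture shows the plate resting on the flask at the stop. The bowl and the cast model look unmoved. I did not measure the other bystanders at the end, but the arm met no unexpected forces. The tool was clear of everything, with near-zero force.
- **What disagreed:**
    - I planned a 35° tool tilt for the push, but it ran into a wrist limit, so I pushed at 10° to 18° instead.
    - My first estimate put plate contact after about 3.05 rad of turning; it came at about 3.4 to 3.5 rad.
    - The colour-mask readings of the flask under the crosshead were partly hidden, so I did not use them for the final position.

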